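Lock the cake turntable before the trolley is wheeled

ROBOT

A 6-joint arm with a two-finger parallel gripper is mounted at the origin on a cart in front of the work surface, level with it; the furniture and walls round the work are solid. World frame = base frame: x ahead of the robot, y to its left, z up, the work surface at z = 0. Lengths are in m, angles in degrees, forces in N, time in s.
With the tool pointing down it reaches from about 0.4 to 0.825 m from the base axis. Payload 7 kg.
Tool frame: the origin (TCP) lies on the centre line of the jaws, within the pads' length; the fingertips stand r.tip_reach ahead of it and the grasp point (between the pads) is the TCP (r.tip_reach is the distance from the TCP to the fingertips, in m); z points along the fingers, y is the line along which they close (so a half turn about z gives the same grasp; the last joint's range is limited). The gripper opens to 88 mm and grips with 3 to 60 N. Pads are 19 mm wide; open, the fingers measure 130 mm over their backs; the gripper's body (78 mm by 193 mm) begins 47 mm behind the grasp point.
Start: joints at [-57.519, 20.546, 0.682, 0, -70.136, -16.507], TCP at [0.186, -0.649, 0.246] pointing down, gripper open.
Joint ranges: [-176.03, 176.03], [-82.01, 121.73], [-58.28, 71.71], [-173.87, 95.51], [-174.79, -0.11], [-173.66, 173.66]. Speed limits (degrees/s): [136.94, 136.94, 172.46, 180, 180, 180].

INTERFACE

Orientations are given as [roll, pitch, yaw] about the fixed x, y, z axes, in that order (R = Rz(yaw) Ry(pitch) Rx(roll)).
In Python, from plant import sensors, cams, r gives the robot as it stands.
- The arm moves only by the tool drive_tool, never from a script. Its argument "rows" is a list of rows, each an object of numbers: "fingers": the gripper's target within -1 to 1 (fully open at 1, half-way at 0, shut at -1); "x", "y", "z": the shift along the tool's x, y, z in m; "spin": the turn about the tool's z in rad. A call has 1 to 10 rows; each row is the pose to reach, as a shift and turn from the pose commanded when the call began, along the tool's axes at that moment; what a row does not reach only later rows make up. A row lasts 1/8 s, in which the tool goes at most 62.5 mm and 10.7 degrees, less where a joint would pass 70% of its speed; a pose out of reach is approached as far as the arm can. A call with a gripper value outside its range is refused whole. The fingers move at their own pace and stop on an object; "newtons" is the grip in N (left out, the last holds). Time passes only in rows, so rows that repeat a pose let the fingers close. It gives the time, the measured TCP pose, the force, the opening and the grip force at its end, in the units of the state.
- sensors.get_state(): the state, without advancing time (a new reading comes with each control period).
- cams.capture(name): name is "side" or "top" or "wrist"; returns a dict with "pixels" (384x512x3 uint8, red, green, blue), "intrinsics" (3x3 intrinsics, pixels), "k1" (the pictures are not rectified: a ray, as slopes to the right and down, at radius r is drawn at 1 + k1 r^2 times it, then the intrinsics apply), "eye" and "orientation" of the camera in the world; the wrist camera has in their place "T_tool_cam" (4x4, takes a point from camera to tool coordinates, whose origin is the TCP and whose axes are the flange's). Camera axes: x right, y up, looking along -z (the intrinsics and any distortion apply to the point x, -y, -z); pixel columns grow to the right and rows downward; lengths in m; the calibration is good to about 2 mm. A picture is of the moment at which its call begins: read the wrist's pose just before it. There is no depth.
- r.close_job(): hands the job in; it is judged then, once.
The state is a dict: "time_s": time; "joints": joint angles; "qd": joint speeds; "joint_torque": joint torques, N m; "tcp_pos": TCP position; "eef_rot": TCP orientation; "contact_force": force on the tool from outside, world axes, zero at the start; "moment": the same for the moment, N m; "gripper_width": finger opening in m; "gripper_force": force on a finger pad.
Only numpy, scipy, OpenCV 4.12 (cv2) and the standard library are available. Lean on these libraries where they do the work, as an engineer would, in place of code of your own. Each camera call takes 0.05 s, during which the arm holds its last target. There are 200 camera calls.

TASK

Lock the cake turntable for the ride: with the fingertips gently push the upright stud round, without gripping it, until the notch in the deck's rim stands over the locking pin, then press down on the hub in the middle until the deck has dropped fully home over the pin. Lift the hand clear, and leave the jars, the pot, the tape and the fork where they are.

Things in the scene. Friction and masses are not known exactly. Their poses are not given: they have to be found in the camera images.
- turntable: Base of the cake turntable, dark steel, fixed on the tray, 156 mm across and 36 mm high. Origin on its underside on the turning axis (the deck's centre). A nose 30 mm wide and 12 mm high reaches along the base's own -x to 124 mm from the axis and carries the locking pin.
- pin_tip (a point): Tip of the upright locking pin, steel, 12 mm thick with a ball nose, 98 mm from the axis along the base's -x, 49 mm above the tray. The pin stands half under the deck's rim and half outside it; it does not move.
- notch (a point): Middle of the notch in the deck's rim, on the deck's top face, 98 mm from the axis. The notch is 17 mm wide, open outward and cut right through, 15 mm deep from the rim. The pin is caught when the notch stands within about 5 mm of it sideways (its ball nose then centres the notch).
- stud: Upright round steel stud, 16 mm thick and 30 mm high, on the deck 75 mm from the axis, straight across from the notch (deck's +x). Origin at the centre of its foot, on the deck's top face, which lies 60 mm above the tray while the deck is up. About 2 N pushed sideways on it turns the deck, either way and as far as wanted; friction keeps the deck where it is left.
- hub: Low steel dome in the middle of the deck, 48 mm across, 10 mm high; origin at the centre of its foot, on the deck's top face. The place to press: its top is 70 mm above the tray while the deck is up and 56 mm when it is home.
- deck (a joint): Turn of the wooden deck (disc of 200 mm diameter, 10 mm thick) on the base, rad, counter-clockwise from above positive; the notch stands over the pin at 0 and at every whole turn (6.283).
- press (a joint): How far the deck is pressed down, m: 0 up, 0.014 fully home on the base. Friction holds it at any height; about 6 N on the hub moves it. Away from the notch the rim meets the pin and the deck stays up.
- cinnamon_jar: Spice jar, 42 mm across, 96 mm high, loose, close behind the turntable; origin under its centre. Leave alone.
- cake_fork: Cake fork, 144x20x11 mm, loose, lying close beside the turntable; origin under its centre. Leave alone.
- cream_pot: White pot, 68 mm across, 66 mm high, loose, at the left; origin under its centre. Leave alone.
- sprinkle_jar: Sweet jar with a dark lid, 54 mm across, 75 mm high, loose, at the back; origin under its centre. Leave alone.
- tape_roll: Roll of tape, 73 mm across, 19 mm high, loose, at the right; origin under its centre. Leave alone.

How it is judged (in metres and radians):
On the way, in this order (a step that is already met when the one before it is completed fails the run):
1. the notch is turned over the pin while the deck is still up (horizontal distance between notch and pin_tip below 0.008 m and value of joint press below 0.004 m), for 0.1 s.
2. the deck is pressed home by the hub (value of joint press above 0.012 m and contact force between the fingers and hub above 1 N), for 0.05 s.
At the end, for the whole second after the job is handed in: The deck is at least 12 mm down (of 14), its notch within 6 mm of the pin, and at rest; the loose things stand within 20 mm of where they were (value of joint press above 0.012 m and horizontal distance between notch and pin_tip below 0.006 m and velocity of joint deck between -0.05 and 0.05 rad/s); the robot touches nothing.
It fails at once if the stud is gripped or shoved hard (over 20 N) (contact force between the fingers and stud above 20 N).
It fails at once if a bystander is moved more than 20 mm or lifted (distance of any of cinnamon_jar, cake_fork, cream_pot, sprinkle_jar, tape_roll from where it was at the start of the episode above 0.02 m).
It also fails if it takes over 58 s, if anything falls off the work surface, if the arm or the gripper's body presses on something with over 40 N, if the wrist force passes 120 N, or if a joint passes its speed limit or range.

## Working session

There is one attempt and no reset: what is moved stays moved. The work goes in short steps, Python scripts to look and compute and a tool call to move; the robot and the scene stay as the last step left them, time stands still between calls to the robot, and variables do not carry over. Pictures are saved under pics/ and viewed, at most 10 in all, crops included, and the job is handed in when it is done.

Besides the shell and the picture viewer there is one more tool, called after "Emit:" as name(argument=value, ...) on one line, values as JSON. drive_tool: Moves the arm, as the interface text tells. Its arguments: {"type":"object","properties":{"rows":{"type":"array"},"newtons":{"type":"number"}},"required":["rows"]}

```bash
ls; mkdir -p pics; cat > h.py <<'E'
import numpy as np, cv2
from scipy.spatial.transform import Rotation as R
from plant import sensors, cams, r
def ray(c,u,v,st=None):
    K=np.array(c["intrinsics"]);k=c["k1"]
    d=np.array([(u-K[0,2])/K[0,0],(v-K[1,2])/K[1,1]]);s=d.copy()
    for _ in range(30): s=d/(1+k*(s@s))
    return np.array([s[0],-s[1],-1.])
def onplane(c,u,v,z):
    d=c["Rm"]@ray(c,u,v); e=np.array(c["eye"]); return e+d*(z-e[2])/d[2]
def proj(c,p):
    q=c["Rm"].T@(np.array(p)-c["eye"]);s=np.array([q[0],-q[1]])/-q[2];s=s*(1+c["k1"]*(s@s))
    K=np.array(c["intrinsics"]);return np.array([K[0,0]*s[0]+K[0,2],K[1,1]*s[1]+K[1,2]])
E
python3 - <<'E'
from h import *
print(sensors.get_state(), r.tip_reach)
for n in("top","side"):
    c=cams.capture(n); print({k:v for k,v in c.items() if k!="pixels"})
    cv2.imwrite(f"pics/{n}0.png",c["pixels"][:,:,::-1])
E
```

```text
pics
{'time_s': 0.0, 'joints': array([-5.75192751e+01,  2.05916130e+01,  6.34504530e-01, -1.95702885e-02,
       -7.01365846e+01, -1.65080736e+01]), 'qd': array([-0.01165994,  0.01269462, -0.04278438, -0.01042173,  0.02527977,
        0.04311619]), 'joint_torque': array([-2.29733712e-03, -5.82719493e+01,  2.93039292e+01,  6.99709520e+00,
        6.66759574e-03, -1.18232870e-04]), 'tcp_pos': array([ 0.1856077 , -0.64850626,  0.24462794]), 'eef_rot': array([ 1.79904941e+02, -8.98642205e-03, -1.64034006e+02]), 'contact_force': array([ 0.50267044, -0.3284249 ,  0.40439262]), 'moment': array([-0.01669912, -0.03047661,  0.01072695]), 'gripper_force': 0.0, 'gripper_width': 0.08754504711130848} 0.019
{'intrinsics': array([[459.30157995,   0.        , 249.63498514],
       [  0.        , 459.30157995, 186.69376925],
       [  0.        ,   0.        ,   1.        ]]), 'k1': -0.1476097114151646, 'eye': array([0.3382018 , 0.07172559, 1.30393325]), 'orientation': array([ 12.41502956,  -0.24281669, -93.07863017])}
{'intrinsics': array([[405.9876077 ,   0.        , 251.87340662],
       [  0.        , 405.9876077 , 188.54637357],
       [  0.        ,   0.        ,   1.        ]]), 'k1': 0.03767993339356442, 'eye': array([ 0.53076994, -0.76908453,  0.72929868]), 'orientation': array([51.89520192,  0.41571904, -5.0648082 ])}
```

View pics/top0.png

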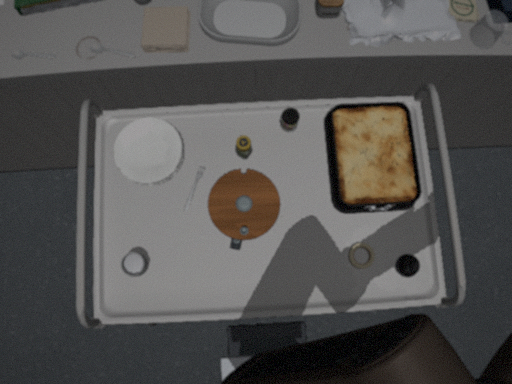

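View pics/side0.png

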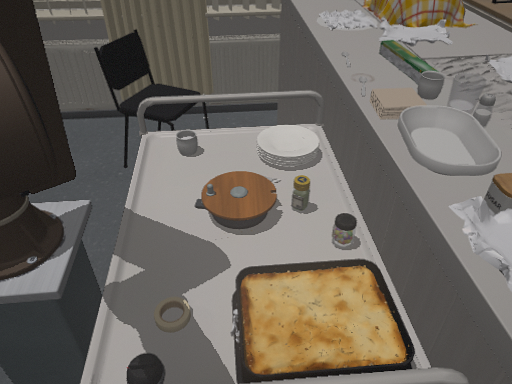

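The top view shows the deck centred at about (244,204), the stud at (244,230), the nose and pin at (236,243), the notch near (243,170), and the cinnamon jar at (243,145). The side view agrees. The stud has to go about half a turn round to the far side, next to the jar.

```bash
cat >> h.py <<'E'
def cap(n):
    c=dict(cams.capture(n)); c["Rm"]=R.from_euler("xyz",c["orientation"],degrees=True).as_matrix(); return c
def deckfit(c):
    hsv=cv2.cvtColor(c["pixels"],cv2.COLOR_RGB2HSV)
    m=cv2.inRange(hsv,(3,90,40),(18,255,255)); m[:160]=0; m[250:]=0; m[:,:200]=0; m[:,290:]=0
    cn=max(cv2.findContours(m,cv2.RETR_EXTERNAL,cv2.CHAIN_APPROX_NONE)[0],key=cv2.contourArea)
    hull=cv2.convexHull(cn)
    P=np.array([onplane(c,*p[0],0.06)[:2] for p in hull])
    A=np.c_[2*P,np.ones(len(P))];s=np.linalg.lstsq(A,(P**2).sum(1),rcond=None)[0]
    return s[:2],np.sqrt(s[2]+s[:2]@s[:2]),cn
E
python3 - <<'E'
from h import *
c=cap("top"); ctr,rad,cn=deckfit(c); print("deck",ctr,rad)
for nm,u,v,z in[("hub",244.5,204,.07),("stud",244,230,.09),("pin",236,243,.02),("notch",243,170,.06),("cinn",243,142,.096),("cinnbase",244,152,0),("fork",201,168,.01),("fork2",186,208,.01)]:
    p=onplane(c,u,v,z); print(nm,p.round(4),"r",np.hypot(*(p[:2]-ctr)).round(4),"az",np.degrees(np.arctan2(*(p[:2]-ctr)[::-1])).round(1))
big=cv2.resize(c["pixels"][125:265,170:310],None,fx=4,fy=4,interpolation=cv2.INTER_CUBIC)
cv2.imwrite("pics/topcrop.png",cv2.convertScaleAbs(big,alpha=1.6)[:,:,::-1])
E
```

```text
deck [0.56511499 0.07098073] 0.09751132596824927
hub [0.5616 0.0685 0.07  ] r 0.0043 az -144.7
stud [0.488  0.0735 0.09  ] r 0.0771 az 178.1
pin [0.4613 0.0978 0.02  ] r 0.1072 az 165.5
notch [0.6601 0.0677 0.06  ] r 0.095 az -2.0
cinn [0.7304 0.0638 0.096 ] r 0.1654 az -2.5
cinnbase [0.7304 0.0618 0.    ] r 0.1655 az -3.2
fork [0.6855 0.1895 0.01  ] r 0.169 az 44.5
fork2 [0.5696 0.2362 0.01  ] r 0.1653 az 88.4
```

View pics/topcrop.png

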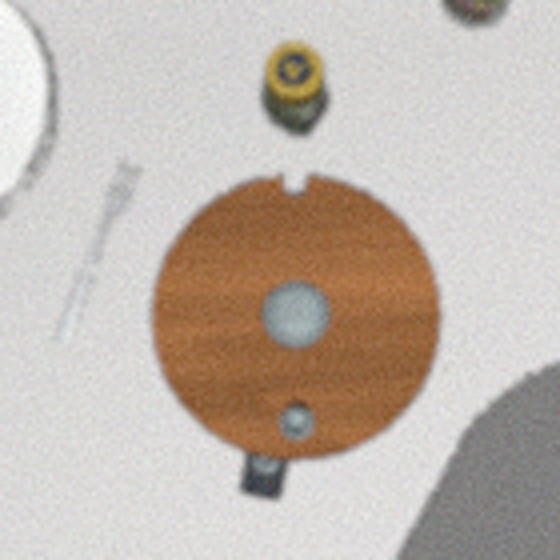

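The crop shows the deck as a circle centred at about (296,316), the hub at (296,314), the stud top at (295,417), the notch at (295,185), the pin tip at (264,466) and the nose end at (263,497).

```bash
python3 - <<'E'
from h import *
c=cap("top")
f=lambda x,y:((x+.5)/4-.5+170,(y+.5)/4-.5+125)
pts=dict(deckL=(152,316,.06),deckR=(440,316,.06),deckT=(296,173,.06),deckB=(296,461,.055),hub=(296,314,.068),stud=(295,418,.09),notch=(295,184,.06),pin=(264.5,464,.049),nose_end=(262,493,.012),jar=(296,68,.096))
P={k:onplane(c,*f(x,y),z)for k,(x,y,z)in pts.items()}
ctr=np.array([(P['deckT'][0]+P['deckB'][0])/2,(P['deckL'][1]+P['deckR'][1])/2]);print("ctr",ctr)
for k,p in P.items():
    d=p[:2]-P['hub'][:2];print(k,p.round(4),np.hypot(*d).round(4),np.degrees(np.arctan2(d[1],d[0])).round(1))
# side view: hub blob & deck
s=cap("side"); g=s["pixels"]
big=cv2.resize(g[165:240,185:325],None,fx=5,fy=5,interpolation=cv2.INTER_CUBIC)
cv2.imwrite("pics/sidecrop.png",big[:,:,::-1])
E
```

```text
ctr [0.56575778 0.07084238]
deckL [0.5698 0.1698 0.06  ] 0.0992 87.0
deckR [ 0.5593 -0.0282  0.06  ] 0.0991 -93.0
deckT [0.6661 0.0657 0.06  ] 0.1017 -2.9
deckB [0.4654 0.076  0.055 ] 0.0993 177.0
hub [0.5645 0.0708 0.068 ] 0.0 0.0
stud [0.4904 0.075  0.09  ] 0.0742 176.7
notch [0.6582 0.0668 0.06  ] 0.0938 -2.4
pin [0.4651 0.0976 0.049 ] 0.103 164.9
nose_end [0.4486 0.1011 0.012 ] 0.1199 165.4
jar [0.7313 0.062  0.096 ] 0.167 -3.0
```

View pics/sidecrop.png

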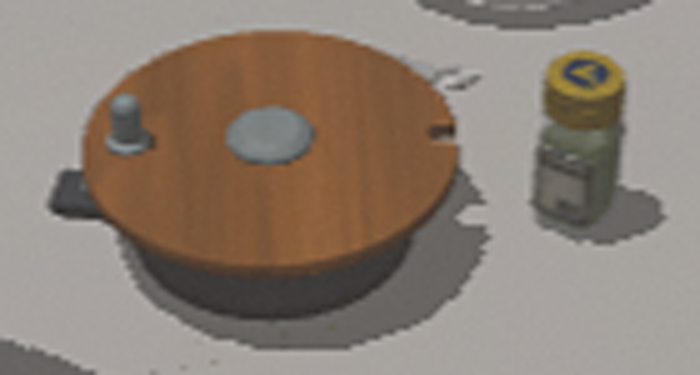

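Emit:
drive_tool(rows=[{"fingers":-1,"x":0,"y":0,"z":-0.05,"spin":0},{"fingers":-1,"x":-0.398,"y":0.249,"z":-0.055,"spin":-1.24},{"fingers":-1,"x":-0.398,"y":0.249,"z":-0.055,"spin":-1.24},{"fingers":-1,"x":-0.398,"y":0.249,"z":-0.055,"spin":-1.24},{"fingers":-1,"x":-0.398,"y":0.249,"z":-0.055,"spin":-1.24},{"fingers":-1,"x":-0.398,"y":0.249,"z":-0.055,"spin":-1.24},{"fingers":-1,"x":-0.398,"y":0.249,"z":-0.055,"spin":-1.24},{"fingers":-1,"x":-0.398,"y":0.249,"z":-0.055,"spin":-1.24},{"fingers":-1,"x":-0.398,"y":0.249,"z":-0.055,"spin":-1.24},{"fingers":-1,"x":-0.398,"y":0.249,"z":-0.055,"spin":-1.24}], newtons=10)

```text
time_s: 1.5
tcp_pos: [0.5013, -0.2981, 0.3003]
eef_rot: [180.0, 0.0, -92.8]
contact_force: [0.5, 0.2, 0.1]
gripper_width: 0.0006
gripper_force: 0.0
```

Emit:
drive_tool(rows=[{"fingers":-1,"x":-0.414,"y":0.032,"z":0.1,"spin":0},{"fingers":-1,"x":-0.414,"y":0.032,"z":0.1,"spin":0},{"fingers":-1,"x":-0.414,"y":0.032,"z":0.1,"spin":0},{"fingers":-1,"x":-0.414,"y":0.032,"z":0.1,"spin":0},{"fingers":-1,"x":-0.414,"y":0.032,"z":0.1,"spin":0},{"fingers":-1,"x":-0.414,"y":0.032,"z":0.1,"spin":0},{"fingers":-1,"x":-0.414,"y":0.032,"z":0.1,"spin":0},{"fingers":-1,"x":-0.414,"y":0.032,"z":0.14,"spin":0},{"fingers":-1,"x":-0.414,"y":0.032,"z":0.18,"spin":0},{"fingers":-1,"x":-0.414,"y":0.032,"z":0.21,"spin":0}])

```text
time_s: 2.75
tcp_pos: [0.4889, 0.1144, 0.0892]
eef_rot: [180.0, -0.0, -93.0]
contact_force: [0.3, 0.4, 0.1]
gripper_width: 0.0007
gripper_force: 0.0
```

```bash
python3 - <<'E'
from h import *
s=sensors.get_state();print(s["tcp_pos"],s["eef_rot"],s["contact_force"])
C=np.array([.565,.071]); p0=np.array([.4901,.1150]);p0=np.array([.500,-.300])
y0=np.radians(-92.98)
def ax(y): return np.array([[np.cos(y),np.sin(y)],[np.sin(y),-np.cos(y)]])
p=p0+ax(y0).T@[-.414,.032]; y=y0; print("cmd",p)
a=177.; n=0
plan=np.arange(177,346,3.)
# calls of 10 rows, shift from commanded pose at call start
for k in range(0,len(plan),10):
    b=plan[k:k+10]; rows=[]
    for a in b:
        t=np.radians(a); q=C+.075*np.array([np.cos(t),np.sin(t)])-.0175*np.array([-np.sin(t),np.cos(t)])
        yy=np.radians(a+90-360); d=ax(y)@(q-p); rows.append((*d.round(4),round(-(yy-y),3)))
    print(b[0],b[-1],rows)
    d=np.array(rows[-1]); p=p+ax(y).T@d[:2]; y=y-d[2]
E
```

```text
[0.4889001  0.11437272 0.0891584 ] [ 1.79957198e+02 -3.02696063e-02 -9.29974064e+01] [0.2503864  0.42677911 0.13850905]
cmd [0.48956604 0.11510376]
177.0 204.0 [(np.float64(0.0226), np.float64(-0.0026), np.float64(0.0)), (np.float64(0.0265), np.float64(-0.0018), np.float64(-0.052)), (np.float64(0.0305), np.float64(-0.0012), np.float64(-0.104)), (np.float64(0.0345), np.float64(-0.0008), np.float64(-0.157)), (np.float64(0.0386), np.float64(-0.0006), np.float64(-0.209)), (np.float64(0.0426), np.float64(-0.0007), np.float64(-0.261)), (np.float64(0.0466), np.float64(-0.0009), np.float64(-0.314)), (np.float64(0.0506), np.float64(-0.0013), np.float64(-0.366)), (np.float64(0.0546), np.float64(-0.002), np.float64(-0.419)), (np.float64(0.0586), np.float64(-0.0028), np.float64(-0.471))]
207.0 234.0 [(np.float64(0.0039), np.float64(0.0007), np.float64(-0.052)), (np.float64(0.0079), np.float64(0.0014), np.float64(-0.105)), (np.float64(0.0119), np.float64(0.0018), np.float64(-0.157)), (np.float64(0.016), np.float64(0.0019), np.float64(-0.209)), (np.float64(0.02), np.float64(0.0019), np.float64(-0.
[... 1931 characters left out ...]
t64(-0.314)), (np.float64(0.028), np.float64(0.0013), np.float64(-0.366)), (np.float64(0.032), np.float64(0.0007), np.float64(-0.419)), (np.float64(0.0359), np.float64(-0.0002), np.float64(-0.471)), (np.float64(0.0398), np.float64(-0.0013), np.float64(-0.523))]
327.0 345.0 [(np.float64(0.0039), np.float64(0.0008), np.float64(-0.053)), (np.float64(0.0079), np.float64(0.0014), np.float64(-0.105)), (np.float64(0.0119), np.float64(0.0018), np.float64(-0.157)), (np.float64(0.016), np.float64(0.002), np.float64(-0.21)), (np.float64(0.02), np.float64(0.002), np.float64(-0.262)), (np.float64(0.024), np.float64(0.0018), np.float64(-0.314)), (np.float64(0.028), np.float64(0.0013), np.float64(-0.367))]
```

Emit:
drive_tool(rows=[{"x":0.006,"y":-0.002,"fingers":-1},{"x":0.011,"y":-0.002,"fingers":-1},{"x":0.014,"y":-0.002,"fingers":-1},{"x":0.016,"y":-0.002,"fingers":-1},{"x":0.018,"y":-0.002,"fingers":-1},{"x":0.02,"y":-0.002,"fingers":-1},{"x":0.022,"y":-0.002,"fingers":-1},{"x":0.024,"y":-0.002,"fingers":-1,"spin":-0.02},{"x":0.0265,"y":-0.002,"fingers":-1,"spin":-0.052}])

```text
invalid input
```

```bash
python3 - <<'E'
from h import *
print(sensors.get_state()["contact_force"])
c=cap("top")
cv2.imwrite("pics/t1.png",cv2.convertScaleAbs(cv2.resize(c["pixels"][125:265,170:310],None,fx=4,fy=4,interpolation=cv2.INTER_CUBIC),alpha=1.6)[:,:,::-1])
E
```

```text
[0.2503864  0.42677911 0.13850905]
```

View pics/t1.png

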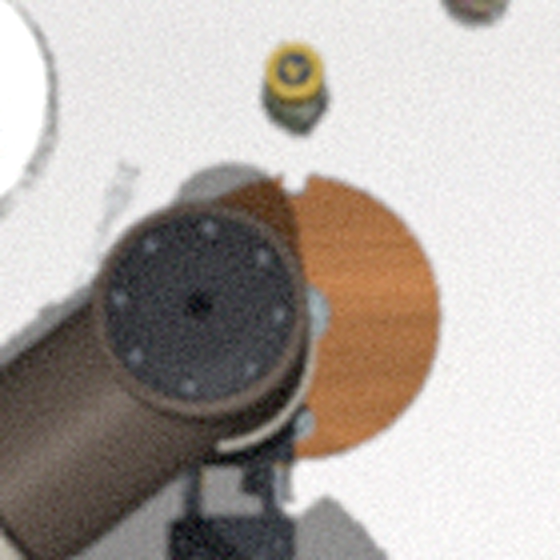

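The move was refused because every row needs all the fields. The picture shows the notch still at (293,185) and the stud at (304,422), next to the hand and not yet moved.

Emit:
drive_tool(rows=[{"x":0.006,"y":-0.002,"z":0,"spin":0,"fingers":-1},{"x":0.011,"y":-0.002,"z":0,"spin":0,"fingers":-1},{"x":0.014,"y":-0.002,"z":0,"spin":0,"fingers":-1},{"x":0.016,"y":-0.002,"z":0,"spin":0,"fingers":-1},{"x":0.018,"y":-0.002,"z":0,"spin":0,"fingers":-1},{"x":0.02,"y":-0.002,"z":0,"spin":0,"fingers":-1},{"x":0.022,"y":-0.002,"z":0,"spin":0,"fingers":-1},{"x":0.024,"y":-0.002,"z":0,"spin":-0.02,"fingers":-1},{"x":0.0265,"y":-0.002,"z":0,"spin":-0.052,"fingers":-1}])

```text
time_s: 3.92
tcp_pos: [0.49, 0.0886, 0.0905]
eef_rot: [180.0, 0.0, -89.9]
contact_force: [-0.7, 2.2, 0.7]
gripper_width: 0.0009
gripper_force: 0.7
```

Emit:
drive_tool(rows=[{"x":0.004,"y":0.0007,"z":0,"spin":-0.052,"fingers":-1},{"x":0.008,"y":0.0014,"z":0,"spin":-0.105,"fingers":-1},{"x":0.012,"y":0.0018,"z":0,"spin":-0.157,"fingers":-1},{"x":0.016,"y":0.002,"z":0,"spin":-0.209,"fingers":-1},{"x":0.02,"y":0.002,"z":0,"spin":-0.262,"fingers":-1},{"x":0.024,"y":0.0017,"z":0,"spin":-0.314,"fingers":-1},{"x":0.028,"y":0.0013,"z":0,"spin":-0.366,"fingers":-1},{"x":0.032,"y":0.0007,"z":0,"spin":-0.419,"fingers":-1},{"x":0.036,"y":-0.0002,"z":0,"spin":-0.471,"fingers":-1},{"x":0.04,"y":-0.0013,"z":0,"spin":-0.524,"fingers":-1}])

```text
time_s: 5.18
tcp_pos: [0.4918, 0.0487, 0.0906]
eef_rot: [-179.9, -0.0, -59.8]
contact_force: [0.8, 3.0, -0.3]
gripper_width: 0.0007
gripper_force: 1.2
```

```bash
cat > chk.py <<'E'
from h import *
s=sensors.get_state();p=s["tcp_pos"];y=np.radians(s["eef_rot"][2])
C=np.array([.565,.071]);st=p[:2]+.0175*np.array([np.cos(y),np.sin(y)])-C
print("implied stud r,az",np.hypot(*st).round(4),np.degrees(np.arctan2(st[1],st[0])).round(1)%360,"F",s["contact_force"],"j6",s["joints"][5])
E
python3 chk.py
```

```text
implied stud r,az 0.0745 210.2 F [ 0.77396415  3.04125702 -0.30760178] j6 1.7264588187979322
```

Emit:
drive_tool(rows=[{"x":0.004,"y":0.0009,"z":0,"spin":-0.052,"fingers":-1},{"x":0.008,"y":0.0015,"z":0,"spin":-0.105,"fingers":-1},{"x":0.012,"y":0.0019,"z":0,"spin":-0.157,"fingers":-1},{"x":0.016,"y":0.002,"z":0,"spin":-0.209,"fingers":-1},{"x":0.02,"y":0.002,"z":0,"spin":-0.262,"fingers":-1},{"x":0.024,"y":0.0018,"z":0,"spin":-0.314,"fingers":-1},{"x":0.028,"y":0.0013,"z":0,"spin":-0.366,"fingers":-1},{"x":0.032,"y":0.0007,"z":0,"spin":-0.419,"fingers":-1},{"x":0.036,"y":-0.0002,"z":0,"spin":-0.471,"fingers":-1},{"x":0.04,"y":-0.0013,"z":0,"spin":-0.524,"fingers":-1}])

```text
time_s: 6.42
tcp_pos: [0.5128, 0.0148, 0.0905]
eef_rot: [-180.0, -0.0, -29.8]
contact_force: [0.4, 3.1, -0.4]
gripper_width: 0.0004
gripper_force: 1.5
```

```bash
python3 chk.py
```

```text
implied stud r,az 0.0747 240.3 F [ 0.43175097  3.08030978 -0.42351866] j6 36.65335169451278
```

```bash
python3 - <<'E'
from h import *
c=cap("top");s=cap("side")
f=lambda a:cv2.resize(a,(400,400),interpolation=cv2.INTER_CUBIC)
cv2.imwrite("pics/t2.png",cv2.convertScaleAbs(np.hstack([f(c["pixels"][150:260,190:300]),f(s["pixels"][150:250,185:285])]),alpha=1.5)[:,:,::-1])
E
```

```text
(no output)
```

View pics/t2.png

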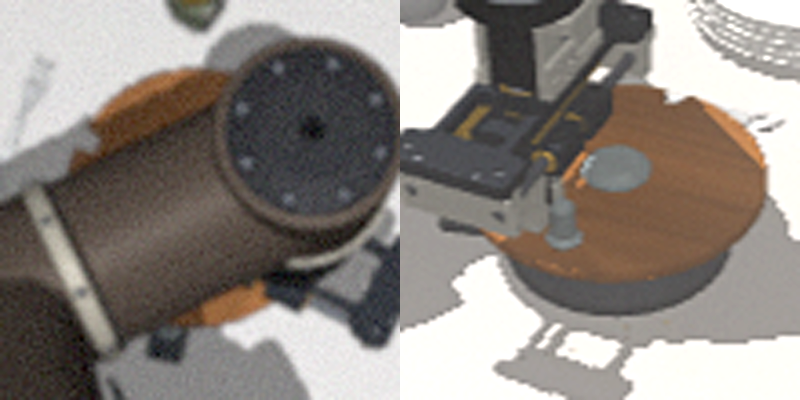

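The side view shows the stud at (565,230), in touch with the fingertips, and the notch at (675,97). I'll check the azimuths.

```bash
python3 - <<'E'
from h import *
s=cap("side")
for u,v,z in[(226.2,200,.09),(225.9,210.5,.062),(253.5,174,.06)]:
    d=onplane(s,u,v,z)[:2]-[.565,.071];print(np.hypot(*d),np.degrees(np.arctan2(d[1],d[0]))%360)
E
```

```text
0.07512541060009045 243.17996051319557
0.08246550864197516 243.95689030660202
0.08895945618676229 58.38353433984439
```

Emit:
drive_tool(rows=[{"x":0.004,"y":0.0009,"z":0,"spin":-0.052,"fingers":-1},{"x":0.008,"y":0.0015,"z":0,"spin":-0.105,"fingers":-1},{"x":0.012,"y":0.0019,"z":0,"spin":-0.157,"fingers":-1},{"x":0.016,"y":0.002,"z":0,"spin":-0.209,"fingers":-1},{"x":0.02,"y":0.002,"z":0,"spin":-0.262,"fingers":-1},{"x":0.024,"y":0.0018,"z":0,"spin":-0.314,"fingers":-1},{"x":0.028,"y":0.0013,"z":0,"spin":-0.366,"fingers":-1},{"x":0.032,"y":0.0007,"z":0,"spin":-0.419,"fingers":-1},{"x":0.036,"y":-0.0002,"z":0,"spin":-0.471,"fingers":-1},{"x":0.04,"y":-0.0013,"z":0,"spin":-0.524,"fingers":-1}])

```text
time_s: 7.82
tcp_pos: [0.5468, -0.0047, 0.0903]
eef_rot: [180.0, 0.1, 0.1]
contact_force: [-1.6, 0.6, 0.8]
gripper_width: 0.0006
gripper_force: 0.9
```

```bash
python3 chk.py
```

```text
implied stud r,az 0.0757 269.5 F [-1.59936484  0.56817244  0.77783225] j6 70.08080445564757
```

Emit:
drive_tool(rows=[{"x":0.004,"y":0.0009,"z":0,"spin":-0.052,"fingers":-1},{"x":0.008,"y":0.0015,"z":0,"spin":-0.105,"fingers":-1},{"x":0.012,"y":0.0019,"z":0,"spin":-0.157,"fingers":-1},{"x":0.016,"y":0.002,"z":0,"spin":-0.209,"fingers":-1},{"x":0.02,"y":0.002,"z":0,"spin":-0.262,"fingers":-1},{"x":0.024,"y":0.0018,"z":0,"spin":-0.314,"fingers":-1},{"x":0.028,"y":0.0013,"z":0,"spin":-0.366,"fingers":-1},{"x":0.032,"y":0.0007,"z":0,"spin":-0.419,"fingers":-1},{"x":0.036,"y":-0.0002,"z":0,"spin":-0.471,"fingers":-1},{"x":0.04,"y":-0.0013,"z":0,"spin":-0.524,"fingers":-1}])

```text
time_s: 9.07
tcp_pos: [0.5867, -0.0036, 0.0902]
eef_rot: [-180.0, 0.1, 30.1]
contact_force: [-1.4, -0.2, -0.3]
gripper_width: 0.0003
gripper_force: 0.7
```

```bash
python3 chk.py
```

```text
implied stud r,az 0.0755 299.2 F [-1.42939161 -0.19384149 -0.31239049] j6 101.38200036683685
```

Emit:
drive_tool(rows=[{"x":0.004,"y":0.0009,"z":0,"spin":-0.052,"fingers":-1},{"x":0.008,"y":0.0015,"z":0,"spin":-0.105,"fingers":-1},{"x":0.012,"y":0.0019,"z":0,"spin":-0.157,"fingers":-1},{"x":0.016,"y":0.002,"z":0,"spin":-0.209,"fingers":-1},{"x":0.02,"y":0.002,"z":0,"spin":-0.262,"fingers":-1},{"x":0.024,"y":0.0018,"z":0,"spin":-0.314,"fingers":-1},{"x":0.028,"y":0.0013,"z":0,"spin":-0.366,"fingers":-1},{"x":0.032,"y":0.0007,"z":0,"spin":-0.419,"fingers":-1},{"x":0.036,"y":-0.0002,"z":0,"spin":-0.471,"fingers":-1},{"x":0.04,"y":-0.0013,"z":0,"spin":-0.524,"fingers":-1}])

```text
time_s: 10.32
tcp_pos: [0.6212, 0.0175, 0.0903]
eef_rot: [-180.0, 0.1, 60.2]
contact_force: [-0.1, -2.7, 0.2]
gripper_width: 0.0005
gripper_force: 1.1
```

```bash
python3 chk.py; python3 - <<'E'
from h import *
c=cap("top");s=cap("side")
f=lambda a:cv2.resize(a,(400,400),interpolation=cv2.INTER_CUBIC)
cv2.imwrite("pics/t3.png",cv2.convertScaleAbs(np.hstack([f(c["pixels"][150:260,190:300]),f(s["pixels"][150:250,185:285])]),alpha=1.5)[:,:,::-1])
E
```

```text
implied stud r,az 0.0754 329.5 F [-0.05246083 -2.70827055  0.17350298] j6 130.51568156962307
```

View pics/t3.png

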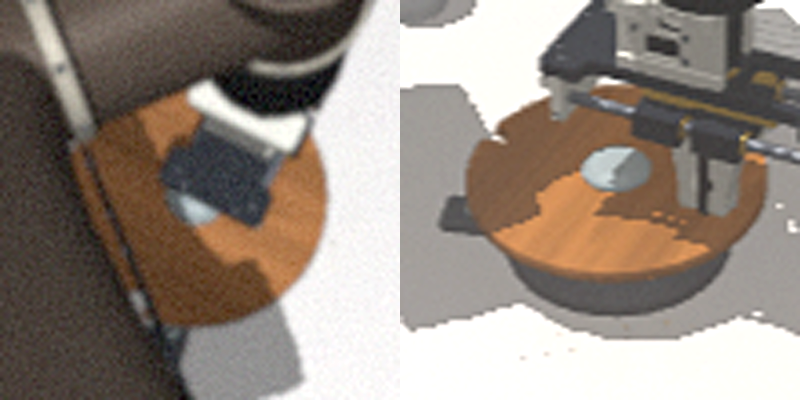

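The side view shows the notch at about (500,135), coming round towards the nose at (460,213). There are about 15° left, so I'll ease in.

Emit:
drive_tool(rows=[{"x":0.004,"y":0.0009,"z":0,"spin":-0.052,"fingers":-1},{"x":0.008,"y":0.0015,"z":0,"spin":-0.105,"fingers":-1},{"x":0.012,"y":0.0019,"z":0,"spin":-0.157,"fingers":-1},{"x":0.014,"y":0.002,"z":0,"spin":-0.183,"fingers":-1},{"x":0.016,"y":0.002,"z":0,"spin":-0.209,"fingers":-1},{"x":0.018,"y":0.002,"z":0,"spin":-0.235,"fingers":-1},{"x":0.019,"y":0.002,"z":0,"spin":-0.25,"fingers":-1},{"x":0.02,"y":0.002,"z":0,"spin":-0.262,"fingers":-1},{"x":0.02,"y":0.002,"z":0,"spin":-0.262,"fingers":-1}])

```text
time_s: 11.55
tcp_pos: [0.6335, 0.0347, 0.0906]
eef_rot: [180.0, -0.0, 75.1]
contact_force: [1.7, -2.4, -0.7]
gripper_width: 0.0007
gripper_force: 1.0
```

```bash
python3 chk.py; python3 - <<'E'
from h import *
print(sensors.get_state()["tcp_pos"],sensors.get_state()["eef_rot"])
c=cap("top");s=cap("side")
f=lambda a:cv2.resize(a,(400,400),interpolation=cv2.INTER_CUBIC)
cv2.imwrite("pics/t4.png",cv2.convertScaleAbs(np.hstack([f(c["pixels"][150:260,190:300]),f(s["pixels"][160:240,185:265])]),alpha=1.5)[:,:,::-1])
E
```

```text
implied stud r,az 0.0755 345.1 F [ 1.70818256 -2.37288425 -0.66954415] j6 144.40402286683434
[0.63348727 0.03470226 0.09056374] [ 1.79996644e+02 -5.89760803e-03  7.51321944e+01]
```

View pics/t4.png

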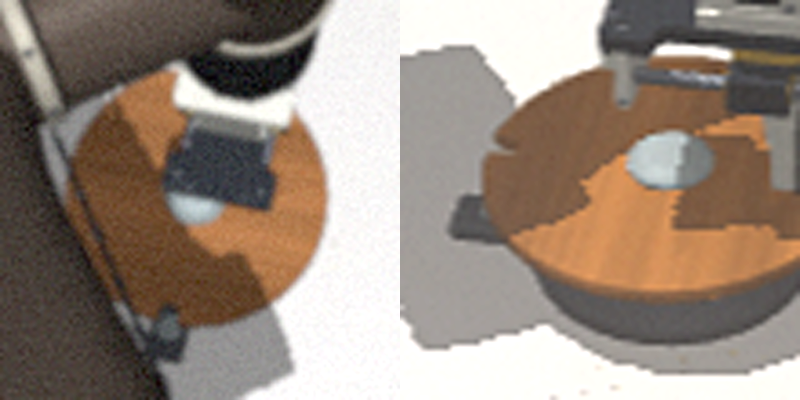

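The top view shows the notch and pin together at about (168,325). The side view shows the notch at (503,143). I'll compute its azimuth.

```bash
python3 - <<'E'
from h import *
s=cap("side");c=cap("top")
C=[.565,.071]
for u,v in[(185+503/5,160+144/5),(185+500/5,160+145/5)]:
    d=onplane(s,u,v,.06)[:2]-C;print("side",np.hypot(*d),np.degrees(np.arctan2(d[1],d[0]))%360)
k=110/400
g=cv2.resize(c["pixels"][222:257,218:253],(560,560),interpolation=cv2.INTER_CUBIC)
cv2.imwrite("pics/t5.png",cv2.convertScaleAbs(g,alpha=2)[:,:,::-1])
print("predicted notch, pin px in crop",[((proj(c,[.565+r_*np.cos(a),.071+r_*np.sin(a),z])-[218,222]+.5)*16).round() for r_,a,z in[(.0925,np.radians(165),.06),(.098,np.radians(165),.049)]])
E
```

```text
side 0.1256802464562803 0.28113302605099255
side 0.12395767052179592 359.96222567084897
predicted notch, pin px in crop [array([303., 237.]), array([298., 275.])]
```

View pics/t5.png

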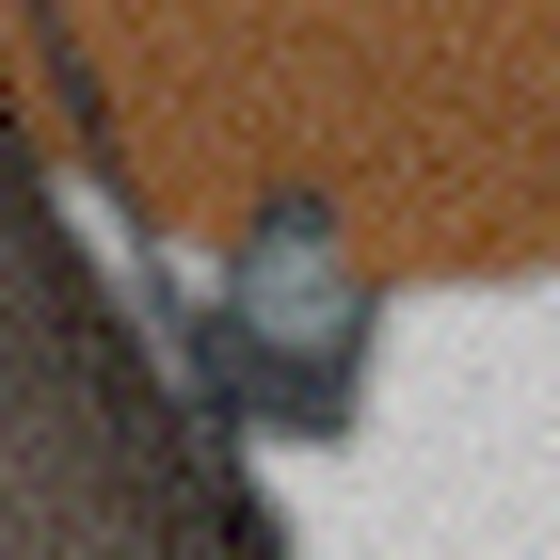

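The notch is around the pin: the notch is centred at about (296,240) and the pin at (290,285), so they agree to about 2 mm. Next I'll back off the stud, lift and move over the hub.

Emit:
drive_tool(rows=[{"x":-0.015,"y":0,"z":0,"spin":0,"fingers":-1},{"x":-0.015,"y":0,"z":-0.04,"spin":0,"fingers":-1},{"x":-0.015,"y":-0.03,"z":-0.04,"spin":0,"fingers":-1},{"x":0.0175,"y":-0.0755,"z":-0.04,"spin":0,"fingers":-1},{"x":0.0175,"y":-0.0755,"z":-0.04,"spin":0,"fingers":-1},{"x":0.0175,"y":-0.0755,"z":-0.015,"spin":0,"fingers":-1},{"x":0.0175,"y":-0.0755,"z":-0.005,"spin":0,"fingers":-1},{"x":0.0175,"y":-0.0755,"z":-0.005,"spin":0,"fingers":-1}])

```text
time_s: 12.75
tcp_pos: [0.5646, 0.0701, 0.0948]
eef_rot: [-179.9, 0.1, 75.1]
contact_force: [0.6, 0.5, 0.5]
gripper_width: 0.0002
gripper_force: 0.0
```

```bash
python3 - <<'E'
from h import *
s=sensors.get_state();print(s["tcp_pos"],s["contact_force"])
c=cap("top")
g=cv2.resize(c["pixels"][222:257,218:253],(560,560),interpolation=cv2.INTER_CUBIC)
cv2.imwrite("pics/t6.png",cv2.convertScaleAbs(g,alpha=2)[:,:,::-1])
E
```

```text
[0.56458104 0.07007523 0.09479928] [0.59339213 0.45375563 0.48049847]
```

Now press, 2 mm per row, to about 3 mm below where home should be, since the servo may yield.

Emit:
drive_tool(rows=[{"x":0,"y":0,"z":0.004,"spin":0,"fingers":-1},{"x":0,"y":0,"z":0.006,"spin":0,"fingers":-1},{"x":0,"y":0,"z":0.008,"spin":0,"fingers":-1},{"x":0,"y":0,"z":0.01,"spin":0,"fingers":-1},{"x":0,"y":0,"z":0.012,"spin":0,"fingers":-1},{"x":0,"y":0,"z":0.014,"spin":0,"fingers":-1}])

```text
time_s: 13.55
tcp_pos: [0.5652, 0.0709, 0.0817]
eef_rot: [180.0, -0.0, 75.1]
contact_force: [-0.2, -0.8, 4.7]
gripper_width: 0.0004
gripper_force: 2.4
```

The deck is moving down at 5 N, so the pin is in the notch. I'll keep pressing.

Emit:
drive_tool(rows=[{"x":0,"y":0,"z":0.002,"spin":0,"fingers":-1},{"x":0,"y":0,"z":0.004,"spin":0,"fingers":-1},{"x":0,"y":0,"z":0.006,"spin":0,"fingers":-1},{"x":0,"y":0,"z":0.007,"spin":0,"fingers":-1},{"x":0,"y":0,"z":0.008,"spin":0,"fingers":-1},{"x":0,"y":0,"z":0.008,"spin":0,"fingers":-1}])

```text
time_s: 14.3
tcp_pos: [0.5653, 0.0709, 0.0747]
eef_rot: [180.0, -0.0, 75.2]
contact_force: [-4.3, -1.2, 14.7]
gripper_width: 0.0004
gripper_force: 7.4
```

Emit:
drive_tool(rows=[{"x":0,"y":0,"z":0.001,"spin":0,"fingers":-1},{"x":0,"y":0,"z":0.0015,"spin":0,"fingers":-1},{"x":0,"y":0,"z":0.0015,"spin":0,"fingers":-1}])

```text
time_s: 14.68
tcp_pos: [0.5654, 0.0709, 0.0744]
eef_rot: [179.9, -0.0, 75.2]
contact_force: [-6.7, -0.8, 26.1]
gripper_width: 0.0007
gripper_force: 13.1
```

The force rose to 26 N with no more travel, so the deck is on its stop. Lifting clear.

Emit:
drive_tool(rows=[{"x":0,"y":0,"z":-0.005,"spin":0,"fingers":-1},{"x":0,"y":0,"z":-0.03,"spin":0,"fingers":-1},{"x":0,"y":0,"z":-0.08,"spin":0,"fingers":-1},{"x":0,"y":0,"z":-0.13,"spin":0,"fingers":-1},{"x":0,"y":0,"z":-0.18,"spin":0,"fingers":-1},{"x":0,"y":0,"z":-0.2,"spin":0,"fingers":-1},{"x":0,"y":0,"z":-0.2,"spin":0,"fingers":-1},{"x":0,"y":0,"z":-0.2,"spin":0,"fingers":-1}])

```text
time_s: 15.68
tcp_pos: [0.5642, 0.0709, 0.2705]
eef_rot: [-179.9, 0.0, 75.1]
contact_force: [-0.5, -0.4, -1.6]
gripper_width: 0.0003
gripper_force: 0.0
```

```bash
python3 - <<'E'
from h import *
s=cap("side")
cv2.imwrite("pics/end.png",cv2.convertScaleAbs(cv2.resize(s["pixels"][120:260,150:360],(780,520),interpolation=cv2.INTER_CUBIC),alpha=1.4)[:,:,::-1])
E
```

```text
(no output)
```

View pics/end.png

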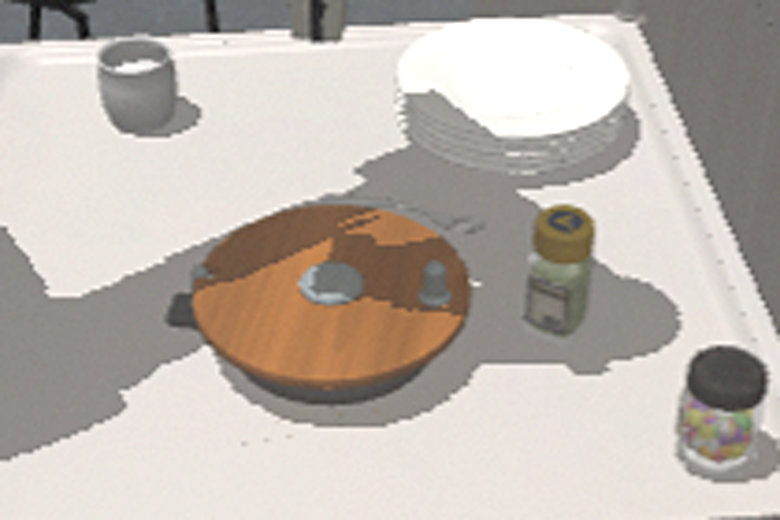

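The deck is low on its base, with the pin showing in the notch at (200,272) and the stud at (434,285). The cinnamon jar at (560,270) and the other bystanders in view have not moved, and the hand is clear.

```bash
python3 -c "
from plant import r
print(r.close_job())"
```

```text
the job is handed in; nothing more can be done
None
```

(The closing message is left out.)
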